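Wedge up the amplifier chassis in its service stand

ROBOT

A 7-joint arm with a two-finger parallel gripper is mounted at the origin on the work surface. World frame = base frame: x ahead of the robot, y to its left, z up, the work surface at z = 0. Lengths are in mm, angles in rad, forces in N, time in s.
With the tool pointing down it reaches from about 425 to 975 mm from the base axis. Payload 16.7 kg.
Tool frame: the origin (TCP) lies at the very end of the fingers, on their centre line; the grasp point (between the pads) lies bot.grasp_offset behind it (bot.grasp_offset is the distance from the TCP to the grasp point, in mm); z points along the fingers, y is the line along which they close (so a half turn about z gives the same grasp; the last joint's range is limited). The gripper opens to 85 mm and grips with 20 to 120 N. Pads are 22 mm wide; open, the fingers measure 114 mm over their backs; the gripper's body (76 mm by 85 mm) begins 54 mm behind the grasp point. The pads swing forward as they close: fully open they stand 13 mm farther back than shut.
Start: joints at [-1.28, 0.426, 0.074, 1.606, -0.034, 1.111, -0.067], TCP at [287.387, 610.725, 231.302] pointing down, gripper open.
Joint ranges: [-2.85, 2.85], [-0.5, 2.14], [-1.23, 1.37], [0.21, 2.46], [-1.02, 4.16], [0.16, 2.05], [-2.73, 2.73]. Speed limits (rad/s): [1.89, 1.89, 2.39, 2.39, 3.01, 3.01, 3.01].

INTERFACE

Orientations are given as a rotation vector (axis times angle).
In Python, from bench import bot gives the robot as it stands. The module is installed in compiled form; this text tells all that it offers.
- The arm moves only by the shell command python3 -m pendant 'ROWS' [OPENING] [FORCE]. ROWS is JSON, a list of rows, each an object with "translation": the shift along the tool's x, y, z in m, a list of three; "spin": the turn about the tool's z in degrees. In form: [{"translation": [tx, ty, tz], "spin": spin}, ...]. A call has 1 to 8 rows; each row is the pose to reach, as a shift and turn from the pose commanded when the call began, along the tool's axes at that moment; what a row does not reach only later rows make up. A row lasts 1/12 s, in which the tool goes at most 41.7 mm and 7.16 degrees, less where a joint would pass 70% of its speed; a pose out of reach is approached as far as the arm can. A call with a gripper value outside its range is refused whole. OPENING is the closure in counts, from 0 (fully open) to 255 (shut), set as the call begins (- or left out, the last holds). The fingers move at their own pace and stop on an object; FORCE is the grip in N (left out, the last holds). Time passes only in rows, so rows that repeat a pose let the fingers close. It gives the time, the measured TCP pose, the force, the opening and the grip force at its end, in the units of the state.
- bot.get_state(): the state, without advancing time (a new reading comes with each control period).
- bot.capture(name): name is "scene" or "top" or "wrist"; returns (picture, depth): 384x512x3 uint8, red, green, blue; 384x512 float32, mm along the optical axis (not along the pixel's ray), 0 where there is no reading.
- bot.get_calibration(name): a dict with "K" (3x3 intrinsics, pixels), "R" (3x3) and "t" (3): a world point X has camera coordinates R X + t; the wrist camera has in their place "mount" (4x4, takes a point from camera to tool coordinates, whose origin is the TCP and whose axes are the flange's). Camera axes: x right, y down, z forward; pixel columns grow to the right and rows downward; lengths in mm; the calibration is good to about 2 mm. A picture is of the moment at which its call begins: read the wrist's pose just before it. get_calibration takes no time and is no camera call.
- bot.close_job(): hands the job in; it is judged then, once.
The state is a dict: "clock": time; "joint_pos": joint angles; "qvel": joint speeds; "tau": joint torques, N m; "tcp_pos": TCP position; "tool_rot": TCP orientation; "contact_force": force on the tool from outside, world axes, zero at the start; "torque": the same for the moment, N m; "width": opening from 0.0 (shut) to 1.0 (fully open); "grasp_force": force on a finger pad.
Only numpy, scipy, OpenCV 4.12 (cv2) and the standard library are available. Lean on these libraries where they do the work, as an engineer would, in place of code of your own. Each camera call takes 0.05 s, during which the arm holds its last target. There are 200 camera calls.

TASK

Clear the loose capacitor can from in front of the hinged amplifier chassis by standing it upright in the parts tray. Then take the aluminium wedge by its grip, slide it flat along the bench under the middle of the chassis' front edge until the edge lifts about 5 mm off its two rubber rests (never more than 10 mm), and finish while still gripping the wedge there, with the chassis carried by the wedge alone. Leave the other things on the bench alone.

Things in the scene. Friction and masses are not known exactly. Their poses are not given: they have to be found in the camera images.
- stand: Low dark steel stand fixed to the bench. Origin: on the bench below the middle of the resting chassis' front edge; +x points into the stand. Two 6 mm thick rails run along +x at y = +-50 to +-90 mm, each with a rubber rest near the front under the chassis; between them a 100 mm wide mouth, bare bench from x = 0 to 159 mm. Hinge axis along y at x = 175, z = 40 mm.
- chassis: Amplifier chassis, steel box with yellow top, 190 (x) x 200 (y) x 50 (z) mm, 0.7 to 1.1 kg, hinged at its rear: only its front edge can rise, its weight brings it back. Origin on the hinge axis, axes as the stand's at rest. At rest: flat underside 13 mm, top 63 mm above the bench; knobs 12 mm tall on top, 45 mm behind the front edge; transformer and cans at the rear reach 113 mm.
- chassis_edge (a point): Middle of the lower front edge of the chassis. 13 mm above the bench when the chassis rests on its rubber rests; its rise from there is the lift.
- wedge: Bare aluminium wedge with upright grip at its thick end, 0.25 kg, 32 mm wide (y), 104 long (x). Origin: underside, below the grip's centre; +x points to the thin toe. Grip: x -12 to 12 mm, 55 tall, pinched across y. Ramp: 25 mm high at x = 12, falling evenly to 5 mm at the toe, x = 92 (4 mm travel lifts 1 mm; touches the edge with the toe 32 mm inside, 5 mm lift at 52 mm).
- wedge_toe (a point): Middle of the wedge's thin end, on its underside.
- capacitor: Loose blue capacitor can, a cylinder 44 mm across and 72 mm tall with two small terminals to 78 mm, 0.13 kg, standing in front of the mouth of the stand. Origin: centre of its underside; z axis up.
- tray: Blue open parts tray fixed to the bench, 150 (x) x 120 (y) x 30 (z) mm outside, walls and floor 4 to 5 mm thick, empty. Origin: centre of its underside.
- block: Plain rectangular aluminium block 100 x 32 x 26 mm without ramp or grip, not the wedge; bystander. Origin: centre of its underside.
- spool: Steel spool 56 mm across, 36 mm tall; bystander.
- screwdriver: Screwdriver lying on the bench; bystander.
- meter: Yellow hand multimeter 160 x 80 x 40 mm lying flat; bystander.
- cleaner: White bottle 50 mm across, 140 mm tall; bystander.
- mug: White mug 76 mm across, 90 mm tall; bystander.

How it is judged (in metres and radians):
On the way, in this order (a step that is already met when the one before it is completed fails the run):
1. the capacitor stands upright in the tray, let go, with the chassis still down on its rests (x of capacitor in the frame of tray between -0.06 and 0.06 m and y of capacitor in the frame of tray between -0.045 and 0.045 m and z of capacitor in the frame of tray below 0.012 m and angle between capacitor's own z axis and vertical below 0.2 rad and contact force between the fingers and capacitor below 0.1 N and height (world z) of chassis_edge below 0.0142 m), for 0.2 s.
2. the gripped wedge, flat on the bench, carries the chassis' front edge just off its rests (height (world z) of chassis_edge between 0.015 and 0.022 m and contact force between wedge and chassis above 1 N and contact force between the fingers and wedge above 3 N and contact force between each of the arm, the fingers, block and chassis below 0.3 N and height (world z) of wedge below 0.005 m and angle between wedge's own z axis and vertical below 0.1 rad), for 0.2 s.
At the end, for the whole second after the job is handed in: Chassis front edge 2 to 9 mm above rest (15 to 22 mm over the bench), carried by the wedge alone (over 1 N), the wedge flat on the bench (raised < 5 mm, tilt < 0.1 rad) and gripped (over 3 N); robot and plain block off the chassis; capacitor upright (0.2 rad), released, on the tray floor (all of step 2 and x of capacitor in the frame of tray between -0.06 and 0.06 m and y of capacitor in the frame of tray between -0.045 and 0.045 m and z of capacitor in the frame of tray below 0.012 m and angle between capacitor's own z axis and vertical below 0.2 rad and contact force between the fingers and capacitor below 0.1 N and linear speed of each of wedge, capacitor below 0.02 m/s); the arm keeps its last pose, push and grip.
It fails at once if the chassis' front edge is raised more than 13 mm off its rests (height (world z) of chassis_edge above 0.026 m).
It fails at once if a bystander is moved by more than 30 mm (distance of any of block, spool, screwdriver, meter, cleaner, mug from where it was at the start of the episode above 0.03 m).
It also fails if it takes over 61 s, if anything falls off the work surface, if the arm or the gripper's body presses on something with over 40 N, if the wrist force passes 120 N, or if a joint passes its speed limit or range.

## Working session

There is one attempt and no reset: what is moved stays moved. The work goes in short steps, Python scripts to look and compute and a shell command to move; the robot and the scene stay as the last step left them, time stands still between calls to the robot, and variables do not carry over. Pictures are saved under pics/ and viewed, at most 10 in all, crops included, and the job is handed in when it is done.

```bash
mkdir -p pics
cat > h.py <<'E'
import numpy as np, cv2
from scipy.spatial.transform import Rotation as Ro
from bench import bot
def cam(name):
    c=bot.get_calibration(name); K=np.array(c["K"])
    if "R" in c: return K,np.array(c["R"]),np.array(c["t"]).ravel()
    s=bot.get_state(); M=np.array(c["mount"]); T=np.eye(4); T[:3,:3]=Ro.from_rotvec(s["tool_rot"]).as_matrix(); T[:3,3]=s["tcp_pos"]
    W=np.linalg.inv(T@M); return K,W[:3,:3],W[:3,3]
def shot(name):
    k=cam(name); p,d=bot.capture(name); return k,p,d
def ray(k,u,v,z):
    K,R,t=k; c=-R.T@t; r=R.T@np.linalg.inv(K)@np.array([u,v,1.]); return c+r*(z-c[2])/r[2]
def cloud(k,d):
    K,R,t=k; v,u=np.mgrid[:d.shape[0],:d.shape[1]]
    P=np.stack([u,v,np.ones_like(u)],-1)@np.linalg.inv(K).T*d[...,None]
    return (P-t)@R
def save(n,p): cv2.imwrite("pics/"+n,p[...,::-1])
E
python3 - <<'E'
from h import *
for n in("top","scene"):
    k,p,d=shot(n); save(n+"0.png",p); np.savez(n+"0.npz",K=k[0],R=k[1],t=k[2],p=p,d=d)
s=bot.get_state(); print(s); print(Ro.from_rotvec(s["tool_rot"]).as_matrix().round(3), bot.grasp_offset, bot.get_calibration("wrist")["mount"])
E
```

```text
{'clock': 0.1, 'joint_pos': array([-1.28050297,  0.42664753,  0.07386964,  1.60654684, -0.03410098,
        1.11077468, -0.06708467]), 'qvel': array([-7.92983655e-04, -1.46584822e-03, -1.06283543e-03, -8.06986831e-05,
        2.20011395e-03, -3.70588519e-04, -6.25246067e-04]), 'tau': array([ 9.70077992e-03, -9.51527953e+01,  3.77268881e+00, -4.64401674e+01,
        1.98611815e-02,  6.43569248e-03,  1.50080490e-05]), 'tcp_pos': array([287.26168666, 610.42493742, 230.69404893]), 'tool_rot': array([-6.85285400e-01, -3.06577340e+00,  1.73537125e-03]), 'contact_force': array([ 0.07163063, -0.8865229 ,  0.26413582]), 'torque': array([-0.0166046 ,  0.01752338,  0.01671486]), 'grasp_force': 0.0, 'width': 1.0006132283300289}
[[-0.905  0.426 -0.   ]
 [ 0.426  0.905 -0.001]
 [-0.    -0.001 -1.   ]] 18.700000000000003 [[-6.67931827e-04 -9.60196102e-01 -2.79325974e-01  7.07697180e+01]
 [ 9.99999720e-01 -7.35348393e-04  1.36568111e-04 -1.27925369e-01]
 [-3.36534074e-04 -2.79325804e-01  9.60196325e-01 -1.42517706e+02]
 [ 0.00000000e+00  0.00000000e+00  0.00000000e+00  1.00000000e+00]]
```

View pics/top0.png

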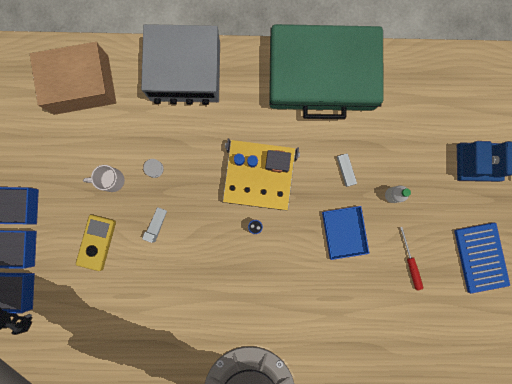

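View pics/scene0.png

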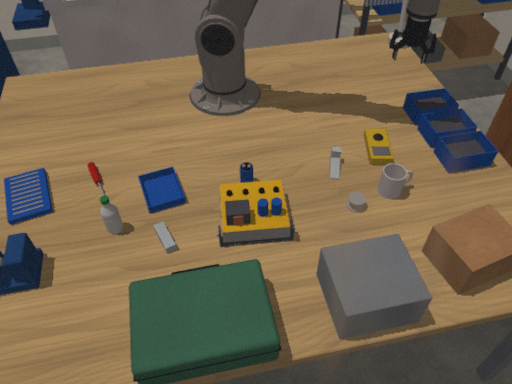

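Top view: chassis (260,175) with its front edge near row 206, capacitor (255,227), tray (345,232), wedge (154,225) with its grip at the lower end, block (347,170). Now measuring.

Run:
```python
from h import *
f=np.load("top0.npz"); k=(f["K"],f["R"],f["t"]); p=f["p"]; d=f["d"]; C=cloud(k,d)
hsv=cv2.cvtColor(p,cv2.COLOR_RGB2HSV)
def box(m,x0,y0,x1,y1,z,name):
    q=np.zeros(m.shape,np.uint8); q[y0:y1,x0:x1]=m[y0:y1,x0:x1]
    n,l,st,_=cv2.connectedComponentsWithStats(q); i=1+np.argmax(st[1:,4]); q=(l==i)
    v,u=np.nonzero(q); P=np.array([ray(k,a,b,z)[:2] for a,b in zip(u,v)],np.float32)
    (c,s,a)=cv2.minAreaRect(P); zz=C[...,2][q]; print(name,q.sum(),np.round(c,1),np.round(s,1),round(a,1),"z",np.percentile(zz,[5,50,95]).round(1),"corners",cv2.boxPoints((c,s,a)).round().tolist(),"mean",P.mean(0))
H,S,V=[hsv[...,i].astype(int) for i in range(3)]
yel=((H>18)&(H<32)&(S>170)&(V>120)).astype(np.uint8); yel=cv2.morphologyEx(yel,cv2.MORPH_CLOSE,np.ones((15,15)))
blue=((H>100)&(H<125)&(S>120)).astype(np.uint8)
Z=C[...,2]
box(yel,215,130,305,215,63,"chassis")
box(cv2.morphologyEx(blue,cv2.MORPH_CLOSE,np.ones((5,5))),315,200,375,265,30,"tray")
capm=((Z>55)&(Z<95)).astype(np.uint8); box(capm,240,214,275,240,72,"cap")
box((Z>38).astype(np.uint8),135,200,175,248,55,"grip")
box(((S<60)&(V>110)).astype(np.uint8),135,200,175,248,15,"wedge")
v=Z[200:250,135:175]
big=cv2.resize(p[130:290,130:380],None,fx=3.2,fy=3.2,interpolation=cv2.INTER_CUBIC); save("top0c.png",big)
```

```text
chassis 908 [662.3   7.7] [146.7 190.1] 77.4 z [ 60.6  66.7 115.4] corners [[554.0, -43.0], [739.0, -85.0], [771.0, 58.0], [586.0, 100.0]] mean [696.15485   15.303035]
tray 1908 [ 491.4 -287.4] [148.2 122. ] 9.7 z [-0.7  5.3 30.5] corners [[408.0, -240.0], [429.0, -360.0], [575.0, -335.0], [554.0, -215.0]] mean [ 491.06882 -287.31805]
cap 165 [505.8  -8.5] [40.1 40.1] 45.9 z [68.5 73.8 80. ] corners [[477.0, -9.0], [506.0, -37.0], [534.0, -8.0], [505.0, 20.0]] mean [505.66052   -8.482921]
grip 98 [470.3 311.7] [34.4 24.5] 72.5 z [45.8 54.9 60.4] corners [[453.0, 299.0], [477.0, 292.0], [487.0, 324.0], [464.0, 332.0]] mean [470.21732 311.42706]
wedge 422 [507.3 303.3] [ 42.6 109.5] 69.7 z [ 3.8 18.5 58.1] corners [[449.0, 302.0], [551.0, 264.0], [566.0, 304.0], [463.0, 342.0]] mean [504.67432 302.07077]
```

View pics/top0c.png

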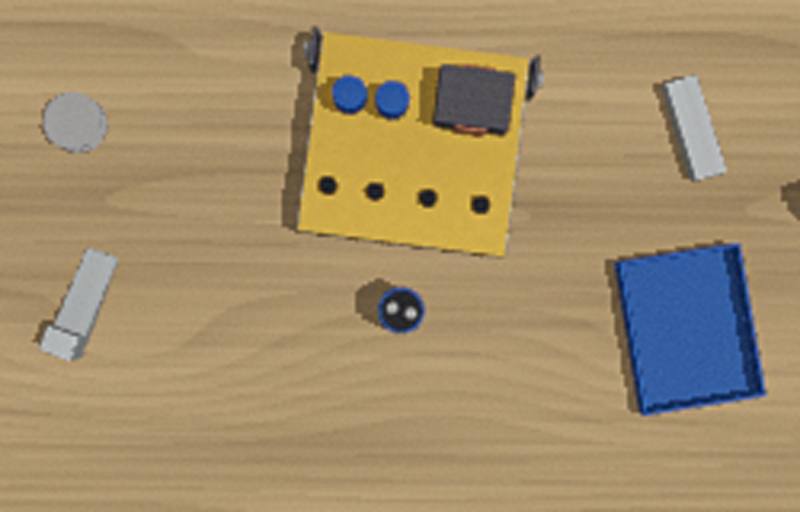

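```bash
cat >> h.py <<'E'
def delta(x,y,z,yaw):
    "tool-frame shift (m) and spin (deg) to TCP x,y,z with tool y axis at world yaw (deg, mod 180)"
    s=bot.get_state(); R=Ro.from_rotvec(s["tool_rot"]).as_matrix()
    a=np.degrees(np.arctan2(R[1,1],R[0,1])); w=(yaw-a+90)%180-90
    print("d",(R.T@(np.array([x,y,z])-s["tcp_pos"])/1000).round(4),"spin",round(-w,1),"tcp",s["tcp_pos"].round(1),"j7",s["joint_pos"][6].round(2),"t",s["clock"])
E
python3 - <<'E'
from h import *
f=np.load("top0.npz"); k=(f["K"],f["R"],f["t"])
c=[ray(k,a/3.2+130-.35,b/3.2+130-.35,63)[:2] for a,b in((300,231),(505,256),(530,58),(322,32))]
c=np.array(c); print(c.round(1)); e=c[0]-c[1]; print("edge mid",(c[0]+c[1])/2,"edge yaw",np.degrees(np.arctan2(e[1],e[0])),np.linalg.norm(e))
e=c[3]-c[0];print("side yaw",np.degrees(np.arctan2(e[1],e[0])),np.linalg.norm(e))
delta(506,-8.5,231,83)
E
python3 -m pendant '[{"translation":[-0.462,-0.467,0],"spin":-18},{"translation":[-0.462,-0.467,0],"spin":-18},{"translation":[-0.462,-0.467,0],"spin":-18},{"translation":[-0.462,-0.467,0],"spin":-18},{"translation":[-0.462,-0.467,0],"spin":-18},{"translation":[-0.462,-0.467,0],"spin":-18},{"translation":[-0.462,-0.467,0],"spin":-18},{"translation":[-0.462,-0.467,0],"spin":-18}]' 0
python3 -c "
from h import *
delta(506,-8.5,231,83)"
```

```text
[[ 578.5   87.7]
 [ 557.7 -105.9]
 [ 746.6 -128.1]
 [ 768.4   70.4]]
edge mid [568.11948305  -9.10569821] edge yaw 83.86599320203689 194.7588115476054
side yaw -5.221112807125714 190.67683424067542
d [-4.614e-01 -4.669e-01  3.000e-04] spin -18.2 tcp [287.3 610.4 230.7] j7 -0.07 t 0.1
clock: 0.77
tcp_pos: [398.7, 294.4, 231.2]
tool_rot: [-0.197, -3.135, 0.0]
contact_force: [0.1, -0.1, 0.5]
width: 1.001
grasp_force: 0.0
d [-1.444e-01 -2.870e-01  2.000e-04] spin -0.2 tcp [398.7 294.4 231.2] j7 0.7 t 0.7667
```

```bash
python3 -m pendant '[{"translation":[-0.144,-0.287,0],"spin":0},{"translation":[-0.144,-0.287,0],"spin":0},{"translation":[-0.144,-0.287,0],"spin":0},{"translation":[-0.144,-0.287,0],"spin":0},{"translation":[-0.144,-0.287,0],"spin":0},{"translation":[-0.144,-0.287,0],"spin":0},{"translation":[-0.144,-0.287,0],"spin":0},{"translation":[-0.144,-0.287,0],"spin":0}]'
python3 -m pendant '[{"translation":[-0.005,-0.01,0],"spin":0},{"translation":[0,0,0],"spin":0},{"translation":[0,0,0],"spin":0}]'
python3 - <<'E'
from h import *
k,p,d=shot("wrist"); save("w1.png",p); np.savez("w1.npz",K=k[0],R=k[1],t=k[2],p=p,d=d)
C=cloud(k,d); m=(C[...,2]>66)&(C[...,2]<76)&(np.hypot(C[...,0]-506,C[...,1]+8.5)<35)
P=C[m]; (c,r)=cv2.minEnclosingCircle(P[:,:2].astype(np.float32)); print("cap",c,r,P.mean(0)); delta(c[0],c[1],36,83.9)
E
```

```text
clock: 1.43
tcp_pos: [505.9, -10.1, 231.5]
tool_rot: [0.201, 3.135, -0.001]
contact_force: [0.6, 0.7, 0.1]
width: 0.999
grasp_force: 0.0
clock: 1.68
tcp_pos: [505.1, -6.1, 231.0]
tool_rot: [-0.199, -3.134, -0.0]
contact_force: [-0.1, 0.5, -0.2]
width: 0.999
grasp_force: 0.0
cap (506.6400451660156, -10.289161682128906) 21.906522750854492 [505.28622125 -10.0287767   72.59296667]
d [-0.0021 -0.0042  0.1951] spin -1.1 tcp [505.2  -5.9 231.1] j7 1.41 t 1.7333
```

View pics/w1.png

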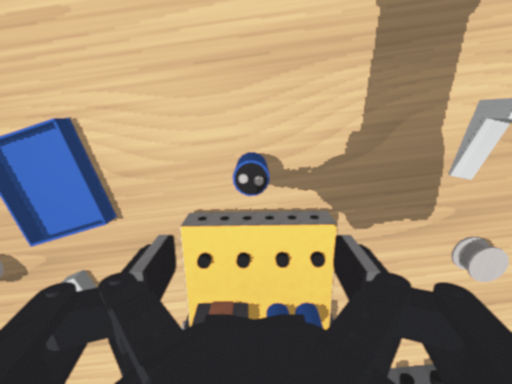

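Wrist view: capacitor at (251,178) with the chassis front face below it (rows 211–224). Descending to grasp the capacitor.

```bash
python3 -m pendant '[{"translation":[-0.002,-0.004,0.04],"spin":-1},{"translation":[-0.002,-0.004,0.08],"spin":-1},{"translation":[-0.002,-0.004,0.12],"spin":-1},{"translation":[-0.002,-0.004,0.15],"spin":-1},{"translation":[-0.002,-0.004,0.18],"spin":-1},{"translation":[-0.002,-0.004,0.195],"spin":-1},{"translation":[-0.002,-0.004,0.195],"spin":-1}]'
python3 -m pendant '[{"translation":[0,0,0],"spin":0},{"translation":[0,0,0],"spin":0},{"translation":[0,0,0],"spin":0},{"translation":[0,0,0],"spin":0},{"translation":[0,0,0],"spin":0},{"translation":[0,0,0],"spin":0},{"translation":[0,0,0],"spin":0},{"translation":[0,0,0],"spin":0}]' 255 30
python3 - <<'E'
from h import *
delta(491,-287.5,120,99.7)
f=np.load("w1.npz"); k=(f["K"],f["R"],f["t"]); C=cloud(k,f["d"]); hsv=cv2.cvtColor(f["p"],cv2.COLOR_RGB2HSV)
m=(hsv[...,0]>18)&(hsv[...,0]<34)&(hsv[...,1]>160)&(abs(C[...,2]-63)<5)&(C[...,0]>520)&(C[...,0]<640)&(abs(C[...,1])<130)
P=C[m]; 
L=[]
for y in range(-95,75,5):
    q=P[abs(P[:,1]-y)<2.5]
    if len(q)>5: L.append((np.percentile(q[:,0],2),y))
L=np.array(L); a=np.polyfit(L[:,1],L[:,0],1); print("edge x=%.4f*y+%.1f"%tuple(a),"edge yaw",90-np.degrees(np.arctan(a[0])), "yrange@front",P[P[:,0]<a[0]*P[:,1]+a[1]+30][:,1].min(),P[P[:,0]<a[0]*P[:,1]+a[1]+30][:,1].max())
(c,s,an)=cv2.minAreaRect(P[P[:,0]<605][:,:2].astype(np.float32));print(c,s,an,cv2.boxPoints((c,s,an)).round(1).tolist())
E
```

```text
clock: 2.32
tcp_pos: [504.9, -10.4, 33.3]
tool_rot: [-0.168, -3.132, 0.002]
contact_force: [-1.4, 0.8, 1.2]
width: 0.999
grasp_force: 0.0
clock: 2.98
tcp_pos: [507.9, -10.2, 37.7]
tool_rot: [0.17, 3.135, 0.001]
contact_force: [-2.3, -0.1, 8.8]
width: 0.51
grasp_force: 29.3
d [-0.0133 -0.2774 -0.0825] spin -15.9 tcp [507.9 -10.2  37.7] j7 1.6 t 2.9833
edge x=0.1297*y+608.6 edge yaw 82.60835895722812 yrange@front -96.38570551961193 85.29344324131998
(600.698486328125, -4.252311706542969) (7.874696731567383, 179.11749267578125) 0.18226483464241028 [[596.5, 85.30000305175781], [597.0, -93.80000305175781], [604.9000244140625, -93.80000305175781], [604.4000244140625, 85.30000305175781]]
```

```bash
python3 -m pendant '[{"translation":[0,0,-0.03],"spin":0},{"translation":[0,0,-0.07],"spin":0},{"translation":[-0.002,-0.03,-0.083],"spin":-3},{"translation":[-0.004,-0.07,-0.083],"spin":-6},{"translation":[-0.006,-0.11,-0.083],"spin":-9},{"translation":[-0.008,-0.15,-0.083],"spin":-12},{"translation":[-0.01,-0.19,-0.083],"spin":-14},{"translation":[-0.012,-0.23,-0.083],"spin":-16}]'
python3 -c "
from h import *
delta(491,-287.5,48,99.7)"
```

```text
clock: 3.65
tcp_pos: [493.9, -242.2, 120.5]
tool_rot: [-0.272, 3.128, -0.0]
contact_force: [2.0, 0.2, -0.3]
width: 0.508
grasp_force: 31.6
d [ 0.0108 -0.044   0.0725] spin 0.2 tcp [ 493.9 -242.2  120.5] j7 2.27 t 3.65
```

```bash
python3 -m pendant '[{"translation":[0.005,-0.03,0],"spin":0},{"translation":[0.011,-0.044,0],"spin":0},{"translation":[0.011,-0.044,0.01],"spin":0},{"translation":[0.011,-0.044,0.03],"spin":0},{"translation":[0.011,-0.044,0.05],"spin":0},{"translation":[0.011,-0.044,0.065],"spin":0},{"translation":[0.011,-0.044,0.07],"spin":0},{"translation":[0.011,-0.044,0.072],"spin":0}]'
python3 -m pendant '[{"translation":[0,0,0],"spin":0},{"translation":[0,0,0.002],"spin":0},{"translation":[0,0,0.004],"spin":0},{"translation":[0,0,0.006],"spin":0},{"translation":[0,0,0.006],"spin":0}]'
python3 -c "
from h import *
delta(491,-287.5,42,99.7)"
```

```text
clock: 4.32
tcp_pos: [490.5, -285.1, 46.9]
tool_rot: [0.269, -3.129, -0.001]
contact_force: [0.1, -0.6, -2.2]
width: 0.502
grasp_force: 31.6
clock: 4.73
tcp_pos: [491.1, -285.8, 41.8]
tool_rot: [-0.268, 3.129, -0.001]
contact_force: [-0.4, 0.2, 2.7]
width: 0.507
grasp_force: 31.9
d [ 0.0004 -0.0016 -0.0002] spin 0.1 tcp [ 491.1 -285.8   41.8] j7 2.41 t 4.7333
```

```bash
python3 -m pendant '[{"translation":[0,0,0],"spin":0},{"translation":[0,0,0],"spin":0},{"translation":[0,0,0],"spin":0},{"translation":[0,0,0],"spin":0},{"translation":[0,0,0],"spin":0},{"translation":[0,0,0],"spin":0}]' 0
python3 -m pendant '[{"translation":[0,0,-0.02],"spin":0},{"translation":[0,0,-0.06],"spin":0},{"translation":[0,0,-0.1],"spin":0},{"translation":[0,0,-0.14],"spin":0},{"translation":[0,0,-0.18],"spin":0},{"translation":[0,0,-0.19],"spin":0},{"translation":[0,0,-0.19],"spin":0}]'
python3 - <<'E'
from h import *
k,p,d=shot("wrist"); C=cloud(k,d); m=(C[...,2]>66)&(C[...,2]<84)&(np.hypot(C[...,0]-491,C[...,1]+287)<45)
print("cap",C[m].mean(0),np.percentile(C[m][:,2],[5,50,95]))
k,p,d=shot("top"); C=cloud(k,d); m=(C[...,2]>60)&(C[...,2]<90)&(np.hypot(C[...,0]-491,C[...,1]+287)<45); print(m.sum())
for gx in (470,):delta(470,311,231,72)
E
```

```text
clock: 5.23
tcp_pos: [490.7, -285.7, 41.3]
tool_rot: [0.268, -3.13, 0.0]
contact_force: [0.1, -0.3, 0.4]
width: 1.0
grasp_force: 0.0
clock: 5.82
tcp_pos: [492.1, -286.5, 234.9]
tool_rot: [-0.268, 3.125, -0.003]
contact_force: [-0.1, 0.9, -0.2]
width: 1.0
grasp_force: 0.0
cap [ 488.39911727 -286.46097002   77.00046818] [74.4230088  76.84134508 82.0052755 ]
73
d [-8.120e-02  5.913e-01  3.000e-04] spin 27.8 tcp [ 490.7 -285.5  231.2] j7 2.29 t 5.9167
```

```bash
python3 -m pendant '[{"translation":[-0.081,0.591,0],"spin":28},{"translation":[-0.081,0.591,0],"spin":28},{"translation":[-0.081,0.591,0],"spin":28},{"translation":[-0.081,0.591,0],"spin":28},{"translation":[-0.081,0.591,0],"spin":28},{"translation":[-0.081,0.591,0],"spin":28},{"translation":[-0.081,0.591,0],"spin":28},{"translation":[-0.081,0.591,0],"spin":28}]'
python3 -c "
from h import *
delta(470,311,231,72)"
```

```text
clock: 6.58
tcp_pos: [479.4, 20.2, 230.0]
tool_rot: [-0.497, -3.1, 0.001]
contact_force: [2.5, -0.0, -0.9]
width: 1.001
grasp_force: 0.0
d [ 0.0998  0.2733 -0.0011] spin -0.2 tcp [479.4  20.2 230. ] j7 1.12 t 6.5833
```

```bash
python3 -m pendant '[{"translation":[0.1,0.273,0],"spin":0},{"translation":[0.1,0.273,0],"spin":0},{"translation":[0.1,0.273,0],"spin":0},{"translation":[0.1,0.273,0],"spin":0},{"translation":[0.1,0.273,0],"spin":0},{"translation":[0.1,0.273,0],"spin":0},{"translation":[0.1,0.273,0],"spin":0},{"translation":[0.1,0.273,0],"spin":0}]'
python3 -m pendant '[{"translation":[0,0,0],"spin":0},{"translation":[0,0,0],"spin":0},{"translation":[0,0,0],"spin":0}]'
python3 - <<'E'
from h import *
k,p,d=shot("wrist"); C=cloud(k,d); save("w2.png",p); np.savez("w2.npz",K=k[0],R=k[1],t=k[2],p=p,d=d)
near=np.hypot(C[...,0]-505,C[...,1]-300)<95
def rect(m,n):
    m=cv2.morphologyEx(m.astype(np.uint8),cv2.MORPH_OPEN,np.ones((3,3)))>0
    P=C[m]; c,s,a=cv2.minAreaRect(P[:,:2].astype(np.float32)); print(n,m.sum(),np.round(c,1),np.round(s,1),round(a,1),P.mean(0).round(1))
rect(near&(C[...,2]>50)&(C[...,2]<62),"grip top")
hsv=cv2.cvtColor(p,cv2.COLOR_RGB2HSV)
rect(near&(hsv[...,1]<50)&(hsv[...,2]>100)&(C[...,2]>3)&(C[...,2]<60),"wedge")
f=np.load("w1.npz"); k=(f["K"],f["R"],f["t"]); C=cloud(k,f["d"]); hsv=cv2.cvtColor(f["p"],cv2.COLOR_RGB2HSV)
for uv in ((183,225),(334,224),(182,213),(337,211),(258,212),(258,224),(258,240)): print(uv,C[uv[1],uv[0]].round(1),hsv[uv[1],uv[0]],ray(k,*uv,63).round(1))
delta(470,311,36,72)
E
```

```text
clock: 7.25
tcp_pos: [468.3, 316.9, 229.1]
tool_rot: [-0.484, -3.101, -0.0]
contact_force: [-1.6, 0.6, -0.3]
width: 1.003
grasp_force: 0.0
clock: 7.5
tcp_pos: [471.0, 307.5, 230.4]
tool_rot: [-0.499, -3.101, 0.002]
contact_force: [-0.4, -0.5, -0.4]
width: 1.0
grasp_force: 0.0
grip top 511 [471.3 311.2] [30.7 24.2] 71.6 [470.9 311.4  54.8]
wedge 1632 [509.3 298.6] [ 31.6 104.7] 71.0 [501.2 301.   28.3]
(183, 225) [ 558.7 -104.2   60.4] [ 17  74 137] [ 557.7 -103.3   63. ]
(334, 224) [580.6  85.2  62.8] [ 19 127 151] [580.5  85.1  63. ]
(182, 213) [ 5.634e+02 -1.224e+02 -1.000e-01] [ 17  97 218] [ 541.8 -101.3   63. ]
(337, 211) [589.4 107.1   0.6] [ 16  96 141] [563.5  89.6  63. ]
(258, 212) [569.8  -9.1  17.1] [ 13  35 115] [552.4  -7.6  63. ]
(258, 224) [570.3  -9.8  58.6] [ 16  64 124] [568.4  -9.6  63. ]
(258, 240) [589.7 -12.2  64.2] [ 24 150 243] [590.3 -12.3  63. ]
d [0.0021 0.0032 0.1948] spin -0.3 tcp [471.1 307.5 230.8] j7 0.59 t 7.55
```

View pics/w2.png

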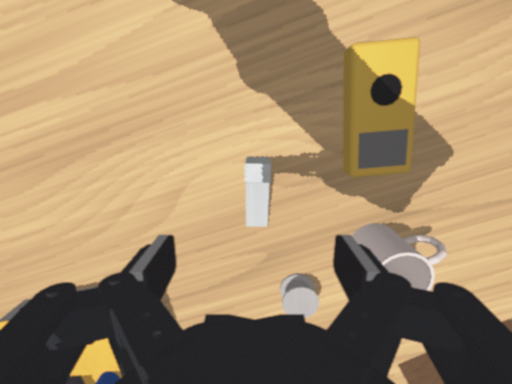

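Wedge seen with grip at (258,165) px and toe at (257,225), nicely centred between the fingers. Going down for it.

```bash
python3 -m pendant '[{"translation":[0.001,0.004,0.04],"spin":1},{"translation":[0.001,0.004,0.08],"spin":1},{"translation":[0.001,0.004,0.12],"spin":1},{"translation":[0.001,0.004,0.15],"spin":1},{"translation":[0.001,0.004,0.18],"spin":1},{"translation":[0.001,0.004,0.205],"spin":1},{"translation":[0.001,0.004,0.21],"spin":1},{"translation":[0.001,0.004,0.21],"spin":1}]' 0
python3 -c "
from h import *
delta(471,311.5,20,71.2)"
python3 -m pendant '[{"translation":[0,0,0],"spin":0},{"translation":[0,0,0],"spin":0},{"translation":[0,0,0],"spin":0},{"translation":[0,0,0],"spin":0},{"translation":[0,0,0],"spin":0},{"translation":[0,0,0],"spin":0},{"translation":[0,0,0],"spin":0},{"translation":[0,0,0],"spin":0}]' 255 60
python3 -c "
from h import *
delta(471,311.5,20,71.2)"
```

```text
clock: 8.22
tcp_pos: [470.8, 311.5, 20.3]
tool_rot: [-0.526, -3.096, 0.004]
contact_force: [-0.3, 0.2, 0.4]
width: 0.998
grasp_force: 0.0
d [-0.0002  0.      0.0003] spin -0.5 tcp [470.8 311.5  20.3] j7 0.6 t 8.2167
clock: 8.88
tcp_pos: [471.8, 313.4, 22.7]
tool_rot: [0.524, 3.097, 0.002]
contact_force: [-3.3, -2.9, 15.4]
width: 0.367
grasp_force: 58.7
d [ 0.0001 -0.002   0.0027] spin -0.4 tcp [471.8 313.4  22.7] j7 0.6 t 8.8833
```

```bash
python3 -m pendant '[{"translation":[0,0,-0.02],"spin":0},{"translation":[0,0,-0.045],"spin":0},{"translation":[0,0,-0.045],"spin":0}]'
python3 -c "
from h import *
delta(444.8,4.9,65,83.6)"
```

```text
clock: 9.13
tcp_pos: [473.0, 314.2, 70.4]
tool_rot: [0.524, 3.094, 0.006]
contact_force: [1.2, 1.8, -2.5]
width: 0.363
grasp_force: 60.4
d [-0.0752 -0.3014  0.0043] spin -12.8 tcp [473.  314.2  70.4] j7 0.59 t 9.1333
```

```bash
python3 -m pendant '[{"translation":[-0.009,-0.036,0],"spin":-3},{"translation":[-0.018,-0.072,0],"spin":-5},{"translation":[-0.028,-0.11,0],"spin":-7},{"translation":[-0.037,-0.15,0],"spin":-9},{"translation":[-0.047,-0.188,0],"spin":-11},{"translation":[-0.056,-0.226,0],"spin":-13},{"translation":[-0.066,-0.264,0],"spin":-13},{"translation":[-0.074,-0.297,0],"spin":-13}]'
python3 -m pendant '[{"translation":[0,0,0],"spin":0},{"translation":[0,0,0],"spin":0},{"translation":[0,0,0],"spin":0}]'
python3 - <<'E'
from h import *
delta(444.8,4.9,22.7,83.6)
k,p,d=shot("top"); C=cloud(k,d); save("top3.png",cv2.resize(p[160:290,200:310],None,fx=4.5,fy=4.5,interpolation=cv2.INTER_CUBIC))
k,p,d=shot("wrist"); C=cloud(k,d); save("w3.png",p); np.savez("w3.npz",K=k[0],R=k[1],t=k[2],p=p,d=d)
E
```

```text
clock: 9.8
tcp_pos: [442.9, 5.8, 66.6]
tool_rot: [0.171, 3.136, -0.0]
contact_force: [0.6, -0.4, -2.5]
width: 0.365
grasp_force: 60.5
clock: 10.05
tcp_pos: [443.7, 8.4, 66.6]
tool_rot: [0.171, 3.136, 0.001]
contact_force: [0.1, 0.2, -1.8]
width: 0.366
grasp_force: 60.8
d [-0.0015 -0.0034  0.0439] spin 0.2 tcp [443.7   8.4  66.6] j7 1.35 t 10.05
```

View pics/w3.png

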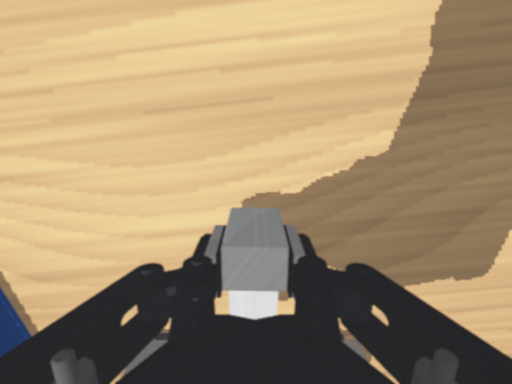

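```bash
python3 -m pendant '[{"translation":[-0.001,-0.0035,0.015],"spin":0},{"translation":[-0.001,-0.0035,0.03],"spin":0},{"translation":[-0.001,-0.0035,0.038],"spin":0},{"translation":[-0.001,-0.0035,0.042],"spin":0},{"translation":[-0.001,-0.0035,0.044],"spin":0},{"translation":[-0.001,-0.0035,0.045],"spin":0},{"translation":[-0.001,-0.0035,0.045],"spin":0}]'
python3 -c "
from h import *
delta(444.8,4.9,22.7,83.6)"
```

```text
clock: 10.73
tcp_pos: [443.8, 5.3, 22.6]
tool_rot: [-0.169, -3.136, -0.001]
contact_force: [-13.2, 1.2, 31.1]
width: 0.366
grasp_force: 63.8
d [-0.0011 -0.0003 -0.0001] spin 0.2 tcp [443.8   5.3  22.6] j7 1.37 t 10.7333
```

```bash
python3 -m pendant '[{"translation":[0,0,-0.001],"spin":0},{"translation":[0,0,-0.001],"spin":0},{"translation":[0,0,-0.001],"spin":0}]'
python3 -m pendant '[{"translation":[-0.006,0,0],"spin":0},{"translation":[-0.014,0,0],"spin":0},{"translation":[-0.022,0,0],"spin":0},{"translation":[-0.030,0,0],"spin":0},{"translation":[-0.038,0,0],"spin":0},{"translation":[-0.046,0,0],"spin":0},{"translation":[-0.05,0,0],"spin":0},{"translation":[-0.05,0,0],"spin":0}]'
python3 - <<'E'
from h import *
k,p,d=shot("scene"); save("s4.png",cv2.resize(p[130:260,180:330],None,fx=4,fy=4,interpolation=cv2.INTER_CUBIC))
s=bot.get_state(); u=np.array([.9938,-.1115]); w=s["tcp_pos"][:2]-[569,-9]; print("grip in stand",w@u, w@[.1115,.9938],s["contact_force"]); delta(500,0,22,83.6)
E
```

```text
clock: 10.98
tcp_pos: [444.5, 5.0, 22.7]
tool_rot: [0.169, 3.136, 0.0]
contact_force: [-0.1, 0.3, -2.3]
width: 0.365
grasp_force: 59.5
clock: 11.65
tcp_pos: [495.0, -0.7, 22.7]
tool_rot: [0.17, 3.136, 0.0]
contact_force: [1.7, -0.4, 3.4]
width: 0.365
grasp_force: 60.0
grip in stand -74.52307641856831 -0.0023418911151198807 [ 2.01720135 -1.21112863  2.68414189]
d [-0.005   0.0012  0.0007] spin 0.2 tcp [494.9  -0.7  22.7] j7 1.4 t 11.7
```

View pics/s4.png

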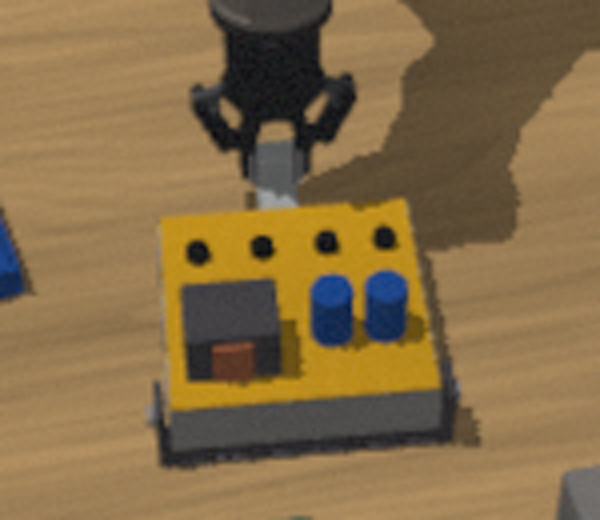

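The wedge toe is centred under the chassis edge (scene crop ~(277,200)). Advancing, monitoring lift by depth of the chassis top near its front edge.

```bash
cat > lift.py <<'E'
from h import *
def prof(k,p,d):
    C=cloud(k,d); hsv=cv2.cvtColor(p,cv2.COLOR_RGB2HSV); w=C[...,:2]-[569,-9]
    x=w@[.9938,-.1115]; y=w@[.1115,.9938]
    m=(x>5)&(x<35)&(abs(y)<90)&(C[...,2]>50)&(C[...,2]<85)&(hsv[...,1]>120)&(hsv[...,0]>15)&(hsv[...,0]<35)
    return m.sum(),np.median(C[...,2][m]).round(2),np.mean(C[...,2][m]).round(2)
for n in("top","scene"):
    f=np.load(n+"0.npz"); print(n,"before",prof((f["K"],f["R"],f["t"]),f["p"],f["d"]),"now",prof(*shot(n)))
s=bot.get_state(); w=s["tcp_pos"][:2]-[569,-9]; print("grip in stand",w@[.9938,-.1115], w@[.1115,.9938],s["contact_force"],s["grasp_force"],s["tcp_pos"],s["clock"])
E
python3 -m pendant '[{"translation":[-0.005,0,0],"spin":0},{"translation":[-0.010,0,0],"spin":0},{"translation":[-0.015,0,0],"spin":0},{"translation":[-0.020,0,0],"spin":0},{"translation":[-0.024,0,0],"spin":0},{"translation":[-0.024,0,0],"spin":0},{"translation":[-0.024,0,0],"spin":0}]'
python3 lift.py
```

```text
clock: 12.28
tcp_pos: [515.5, -3.1, 22.6]
tool_rot: [-0.169, -3.133, 0.0]
contact_force: [-18.6, 2.1, 25.5]
width: 0.369
grasp_force: 63.3
top before (np.int64(587), np.float64(64.86), np.float64(64.86)) now (np.int64(468), np.float64(66.48), np.float64(66.42))
scene before (np.int64(383), np.float64(63.52), np.float64(63.58)) now (np.int64(377), np.float64(64.97), np.float64(65.02))
grip in stand -53.815970139823634 -0.14234178858555746 [-18.45339228   2.07550087  25.09983493] 63.169026374816895 [515.50559928  -3.14139274  22.60986986] 12.3833
```

```bash
python3 -m pendant '[{"translation":[-0.003,0,0],"spin":0},{"translation":[-0.006,0,0],"spin":0},{"translation":[-0.009,0,0],"spin":0},{"translation":[-0.012,0,0],"spin":0},{"translation":[-0.013,0,0],"spin":0},{"translation":[-0.013,0,0],"spin":0},{"translation":[-0.013,0,0],"spin":0}]'
python3 lift.py
```

```text
clock: 12.97
tcp_pos: [528.1, -4.5, 22.6]
tool_rot: [-0.169, -3.132, 0.0]
contact_force: [-19.6, 2.2, 27.9]
width: 0.369
grasp_force: 63.5
top before (np.int64(587), np.float64(64.86), np.float64(64.86)) now (np.int64(227), np.float64(69.24), np.float64(69.09))
scene before (np.int64(383), np.float64(63.52), np.float64(63.58)) now (np.int64(389), np.float64(67.31), np.float64(67.54))
grip in stand -41.19514805609065 -0.0724500604117052 [-20.22029156   2.82479595  28.52133091] 63.46189498901367 [528.05507808  -4.47906145  22.60533141] 13.0667
```

```bash
python3 -m pendant '[{"translation":[-0.001,0,0],"spin":0},{"translation":[-0.001,0,0],"spin":0},{"translation":[-0.001,0,0],"spin":0},{"translation":[-0.001,0,0],"spin":0},{"translation":[-0.001,0,0],"spin":0},{"translation":[-0.001,0,0],"spin":0},{"translation":[-0.001,0,0],"spin":0},{"translation":[-0.001,0,0],"spin":0}]'
python3 lift.py
python3 - <<'E'
from h import *
k,p,d=shot("scene"); save("s5.png",cv2.resize(p[110:260,120:320],None,fx=4,fy=4,interpolation=cv2.INTER_CUBIC))
E
```

```text
clock: 13.73
tcp_pos: [528.7, -4.6, 22.6]
tool_rot: [-0.169, -3.132, 0.0]
contact_force: [-23.0, 2.4, 30.1]
width: 0.365
grasp_force: 63.5
top before (np.int64(587), np.float64(64.86), np.float64(64.86)) now (np.int64(213), np.float64(69.09), np.float64(68.88))
scene before (np.int64(383), np.float64(63.52), np.float64(63.58)) now (np.int64(380), np.float64(68.05), np.float64(67.92))
grip in stand -40.52978646780937 -0.12423371279037222 [-22.4226596    2.21126369  30.27430472] 63.523192405700684 [528.71049421  -4.60470298  22.60419386] 13.8333
```

View pics/s5.png

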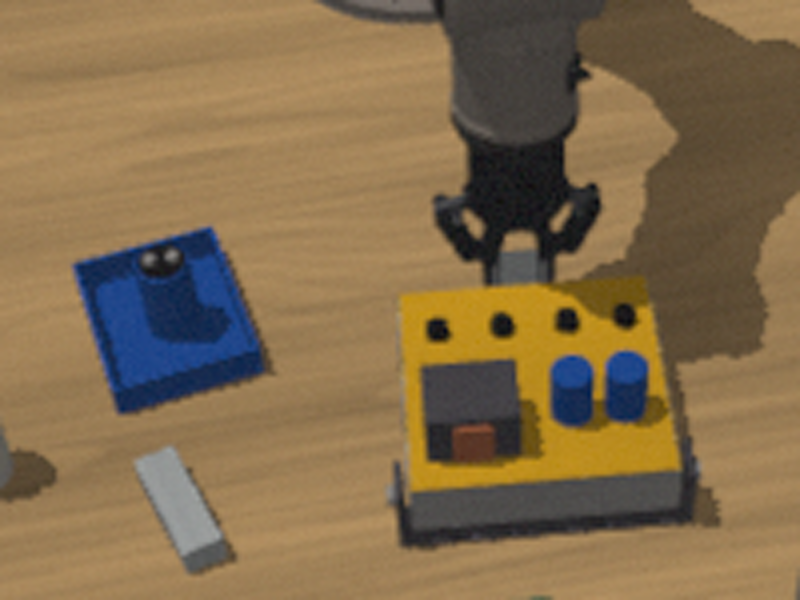

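The capacitor stands upright in the tray (160,290), the wedge is gripped under the middle of the edge, and the lift is about 5 mm.

```bash
python3 -c "
from bench import bot
print(bot.close_job())"
```

```text
the job is handed in; nothing more can be done
None
```

I handed the job in at about 14 s: the capacitor stands upright in the tray, and the gripped wedge, flat on the bench, lifts the middle of the chassis' front edge about 5 mm by camera depth; the hand-in call gave no verdict.

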